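# Pair the smart key: slide it to the pairing bay and hold the button down

### The arm

A 7-joint arm with a two-finger parallel gripper is mounted at the origin on the work surface. World frame = base frame: x ahead of the robot, y to its left, z up, the work surface at z = 0. Lengths are in m, angles in degrees, forces in N, time in s.
With the tool pointing down it reaches from about 0.425 to 0.875 m from the base axis. Payload 4.7 kg.
Tool frame: the origin (TCP) lies at the very end of the fingers, on their centre line; the grasp point (between the pads) lies 19 mm behind it; z points along the fingers, y is the line along which they close (so a half turn about z gives the same grasp; the last joint's range is limited). The gripper opens to 85 mm and grips with 20 to 120 N. Pads are 22 mm wide; open, the fingers measure 114 mm over their backs; the gripper's body (76 mm by 85 mm) begins 54 mm behind the grasp point. The pads swing forward as they close: fully open they stand 13 mm farther back than shut.
Start: joints at [69.907, 18.392, -4.016, 83.108, 1.295, 78.541, -3.26], TCP at [0.232, -0.607, 0.231] pointing down, gripper open.
Joint ranges: [-163.93, 163.93], [-17.29, 119.83], [-79.2, 71.16], [3.27, 140.29], [-89.18, 269.18], [5.43, 117.66], [-154.24, 154.24]. Speed limits (degrees/s): [147.25, 147.25, 180, 180, 180, 180, 180].

### API

Orientations are given as [roll, pitch, yaw] about the fixed x, y, z axes, in that order (R = Rz(yaw) Ry(pitch) Rx(roll)).
In Python, from station import manip gives the robot as it stands. The module is installed in compiled form; this text tells all that it offers.
- The arm moves only by the tool step_arm, never from a script. Its argument "commands" is a list of rows, each a list of 5 numbers: the closure, from 0 (fully open) to 1 (shut), then the shift along the world's x, y, z in m, then the turn about the world's z in rad. In form: [[grip, x, y, z, yaw], ...]. A call has 1 to 10 rows; each row shifts and turns the commanded pose from where the row before left it; what a row does not reach is not made up. A row lasts 1/12 s, in which the tool goes at most 41.7 mm and 7.16 degrees, less where a joint would pass 70% of its speed; a pose out of reach is approached as far as the arm can. A call with a gripper value outside its range is refused whole. The fingers move at their own pace and stop on an object; "force" is the grip in N (left out, the last holds). Time passes only in rows, so rows that do not move let the fingers close. It gives the time, the measured TCP pose, the force, the opening and the grip force at its end, in the units of the state.
- manip.state(): the state, without advancing time (a new reading comes with each control period).
- manip.get_image(name): name is "scene" or "top"; returns a dict with "img" (400x640x3 uint8, red, green, blue), "depth" (400x640 float32, m along the optical axis (not along the pixel's ray), 0 where there is no reading), "intrinsics" (3x3 intrinsics, pixels), "world_from_camera" (4x4, takes a point from camera to world coordinates). Camera axes: x right, y down, z forward; pixel columns grow to the right and rows downward; lengths in m; the calibration is good to about 2 mm. A picture is of the moment at which its call begins.
- manip.close_job(): hands the job in; it is judged then, once.
Trained networks look in a picture, given as the dict that the camera call returned (one of the last four; its "shot" number tells which), for a name from the list of things; names that differ only in an ending like _2 or _b are one class to them, and where a whole thing is asked for, a point or a joint stands for the part that bears it (a point fixed in the world has none). Each returns a list of dicts, best first, with "conf" (0 to 1); they miss things now and then, are a little off and sometimes report something else, mostly with a low value. They report only what shows in the picture. A call takes as long as a camera call. They do not tell look-alikes from the thing itself.
- manip.recognise(picture, target): "centre" ([column, row] in pixels, amid what is visible of it).
The state is a dict: "time": time; "joint_pos": joint angles; "joint_velocities": joint speeds; "joint_efforts": joint torques, N m; "eef_pos": TCP position; "eef_rot": TCP orientation; "contact_force": force on the tool from outside, world axes, zero at the start; "ft_torque": the same for the moment, N m; "opening": opening from 0.0 (shut) to 1.0 (fully open); "gripper_force": force on a finger pad.
Only numpy, scipy, OpenCV 4.12 (cv2) and the standard library are available. Lean on these libraries where they do the work, as an engineer would, in place of code of your own. Each camera call takes 0.05 s, during which the arm holds its last target. There are 200 camera calls.

### The job

Pair the white smart key with the door lock: slide it along the key dock, flat and without lifting it, from the charging bay into the outline of the pairing bay in the middle, straight, and let go of it. Only then press the dock's round spring button gently down to its stop, keep it down for at least four seconds with no more than 20 N, and finish while still holding it down. Leave the key in its outline and the other things in and around the tray where they are.

Things in the scene. Friction and masses are not known exactly. Their poses are not given: they have to be found in the camera images.
- tray: Cherry wood tray, fixed, 320 x 540 mm (x, y), floor 6 mm thick, rim 22 mm high and 12 mm thick; origin at the centre of its underside, on the ledge. The dock and the small things stand in it.
- dock: Grey plastic key dock, fixed in the tray, 124 mm deep (its x) x 254 mm wide (its y), flat smooth top 26 mm above its underside, with a flush black mat under the two bays; origin at the centre of its underside, x away from the robot, y to its left. Along y: charging bay at +75 mm, pairing bay at -8 mm, button at -88 mm. Lamps, slots and plug stem are not part of the job.
- key: White plastic smart key, 74 mm long (its x) x 38 mm wide (its y) x 16 mm high, rounded, about 60 g, three small round buttons and a steel tab on top, loose; origin at the centre of its underside, which lies on the dock's top. It starts in the charging bay, up to 8 mm and 0.3 rad out of true. Which end points away from the robot does not matter.
- charge_bay (a point): Centre of the charging bay, on the dock's top face; axes as the dock's. A flush printed outline, 84 mm along x by 50 mm along y, with no edge to climb and a ring sign inside.
- pair_bay (a point): Centre of the pairing bay, on the dock's top face; axes as the dock's. The same flush printed outline, 84 x 50 mm, with a wave sign inside. The key's origin belongs here within 8 mm along the dock's x and y, its long axis along the dock's x within 10 degrees.
- button_top (a point): Centre of the top face of the round button: aluminium cap of 30 mm diameter in a dark steel bezel (42 mm diameter, 3 mm above the dock's top). Released, the cap's top is 11 mm above the dock's top face; fully down 5 mm. It moves with the cap.
- pair_button (a joint): Travel of the button in m: 0 released, 0.006 at its stop, straight down. It is sprung: about 4 N to start it, about 8 N at the stop, and it comes up again when let go.
- frog: Bystander: glazed ceramic frog, about 70 mm across, 64 mm high, in the tray at one end of the dock; origin at the centre of its underside.
- coin_box: Bystander: round aluminium coin box with screw-top lid, 69 mm diameter, 52 mm high, in the tray at the other end of the dock (frog and coin box may change places); origin at the centre of its underside.
- key_cover: Bystander: empty red silicone key cover, an open shell 80 x 44 x 14 mm with a loop at one end, in the tray behind the dock; origin at the centre of its underside.
- tack: Bystander: steel tack lying on its 14 mm head, point up, 12 mm high, in the tray's near left corner; origin at the centre of its head's underside.
- padlock: Bystander: brass padlock lying flat, body 34 x 40 x 18 mm, steel shackle 32 mm out along its x, in the tray behind the dock (may change places with the key cover); origin at the centre of the body's underside.
- glasses_case: Bystander: hard glasses case 62 x 158 x 36 mm, on the ledge left of the tray; origin at the centre of its underside.
- teacup: Bystander: white ceramic teacup without handle, 76 mm diameter, 62 mm high, on the ledge right of the tray; origin at the centre of its underside.
Things that resemble listed ones, but are neither listed nor needed, are in the scene too. There is more than one size of the key; the one meant has the size given above.

How it is judged (in metres and radians):
On the way, in this order (a step that is already met when the one before it is completed fails the run):
1. the key lies straight in the pairing bay and is let go (x of key in the frame of dock between -0.008 and 0.008 m and y of key in the frame of dock between -0.016 and 0 m and angle between the x axis of key and the x axis of dock, either way round below 0.17 rad and z of key in the frame of dock below 0.03 m and contact force between key and the arm below 0.1 N and contact force between key and the fingers below 0.1 N), for 0.2 s.
2. with the key there, the fingers keep the button down for four seconds with no more than 20 N (all of step 1 and value of joint pair_button above 0.0045 m and contact force between the fingers and pair_button between 3 and 20 N), for 4 s.
At the end, for the whole second after the job is handed in: The key lies free, flat and at rest in the pairing bay, its origin within 8 mm of the bay's centre along the dock's x and y and straight within 0.17 rad, and the fingers still hold the button down by at least 4.5 of its 6 mm with 3 to 20 N (all of step 2 and linear speed of key below 0.02 m/s and velocity of joint pair_button below 0.01 m/s); the arm keeps its last pose, push and grip.
It fails at once if the key is lifted off the dock or tipped (more than 5 mm or 0.2 rad), or falls from it (z of key in the frame of dock above 0.031 m or z of key in the frame of dock below 0.021 m or angle between key's own z axis and vertical above 0.2 rad).
It fails at once if the button is pressed before the key lies in the pairing bay (value of joint pair_button above 0.003 m and not (x of key in the frame of dock between -0.008 and 0.008 m and y of key in the frame of dock between -0.016 and 0 m and angle between the x axis of key and the x axis of dock, either way round below 0.17 rad and z of key in the frame of dock below 0.03 m)).
It fails at once if the button is pushed harder than 30 N (contact force between the arm and pair_button above 30 N).
It fails at once if a bystander is moved by more than 15 mm (distance of any of frog, coin_box, key_cover, tack, padlock, glasses_case, teacup from where it was at the start of the episode above 0.015 m).
It also fails if it takes over 58 s, if anything falls off the work surface, if the arm or the gripper's body presses on something with over 40 N, if the wrist force passes 120 N, or if a joint passes its speed limit or range.

## Working session

There is one attempt and no reset: what is moved stays moved. The work goes in short steps, Python scripts to look and compute and a tool call to move; the robot and the scene stay as the last step left them, time stands still between calls to the robot, and variables do not carry over. Pictures are saved under pics/ and viewed, at most 10 in all, crops included, and the job is handed in when it is done.

Besides the shell and the picture viewer there is one more tool, called after "Emit:" as name(argument=value, ...) on one line, values as JSON. step_arm: Moves the arm, as the interface text tells. Its arguments: {"type":"object","properties":{"commands":{"type":"array"},"force":{"type":"number"}},"required":["commands"]}

```bash
mkdir -p pics; cat > h.py <<'E'
import numpy as np, cv2
from station import manip
def pt(p,c,r,w=2):
    c=int(round(c));r=int(round(r));d=p["depth"][r-w:r+w+1,c-w:c+w+1];d=np.median(d[d>0])
    q=np.linalg.inv(p["intrinsics"])@[c,r,1]*d
    return (p["world_from_camera"]@np.r_[q,1])[:3]
def save(p,n,box=None,s=1):
    im=p["img"][...,::-1]
    if box: im=im[box[1]:box[3],box[0]:box[2]]
    cv2.imwrite("pics/"+n,cv2.resize(im,None,fx=s,fy=s,interpolation=cv2.INTER_CUBIC))
E
python3 - <<'E'
from h import *
np.set_printoptions(precision=4,suppress=True)
s=manip.state();print(s["time"],s["eef_pos"],s["eef_rot"],s["opening"])
for v in("scene","top"):
    p=manip.get_image(v);save(p,v+"1.png");print(v,p["world_from_camera"][:3].tolist(),p["intrinsics"][0,0])
    for n in["key","dock","pair_button","button_top","frog","coin_box","key_cover","padlock","tack","glasses_case","teacup"]:
        try:
            for d in manip.recognise(p,n)[:3]: print(n,np.round(d["centre"]),round(d["conf"],2),pt(p,*d["centre"]))
        except Exception as e: print(n,e)
print(manip.state()["time"])
E
```

```text
0.0 [ 0.2317 -0.6068  0.2302] [-179.892     0.005    20.9021] 0.999435432987791
scene [[0.06122708544041341, 0.7358886436993958, -0.674328664734591, 1.3486110965540228], [0.9979716807214681, -0.05693119364420912, 0.028484446075240866, -0.012358864401565464], [-0.017428955403008407, -0.6747049305174146, -0.7378817576340063, 0.916081227538427]] 401.4504166729815
key [416. 190.] 0.7 [0.493  0.331  0.0042]
key [436. 216.] 0.67 [0.6166 0.3587 0.021 ]
key [328. 192.] 0.6 [0.5217 0.0519 0.0478]
dock [301. 194.] 0.97 [ 0.5087 -0.0292  0.032 ]
frog [235. 206.] 0.76 [ 0.5529 -0.2233  0.0434]
frog [261. 227.] 0.39 [ 0.6213 -0.1475  0.0235]
frog [465. 170.] 0.23 [0.445  0.4943 0.0328]
coin_box [370. 219.] 0.7 [0.6422 0.1596 0.0561]
key_cover [313. 232.] 0.93 [ 0.6384 -0.0002  0.0081]
padlock [261. 228.] 0.51 [ 0.6252 -0.1473  0.0238]
glasses_case [466. 170.] 0.82 [0.4452 0.4975 0.0328]
teacup [148. 199.] 0.77 [ 0.4837 -0.4978  0.0218]
top [[-0.017039774334772786, -0.9978255498368336, 0.06366960172202252, 0.44180340486569836], [-0.999853947037526, 0.017088961585682568, 0.00022800307729714016, 0.030707603297554273], [-0.0013155546739718632, -0.0636564174670867, -0.9979710065082831, 1.444167584881598]] 503.36667216678444
key [302. 206.] 0.78 [0.5071 0.06   0.0493]
key [199. 174.] 0.69 [0.6043 0.3516 0.0221]
key [208. 221.] 0.58 [0.4707 0.3287 0.0119]
dock [335. 212.] 0.7 [ 0.4894 -0.0319  0.0347]
pair_button [361. 218.] 0.65 [ 0.4711 -0.1033  0.0445]
pair_button [334. 215.] 0.6 [ 0.4811 -0.029   0.0326]
frog [403. 198.] 0.84 [ 0.5236 -0.2181  0.0639]
coin_box [264. 170.] 0.69 [0.6081 0.1633 0.0594]
key_cover [320. 161.] 0.79 [0.6373 0.0071 0.0097]
tack [263. 170.] 0.73 [0.6082 0.1661 0.0587]
glasses_case [144. 240.] 0.94 [0.4203 0.5027 0.0352]
glasses_case [329. 215.] 0.67 [ 0.4814 -0.015   0.0311]
teacup [505. 200.] 0.95 [ 0.5163 -0.5196  0.007 ]
1.2
```

View pics/top1.png

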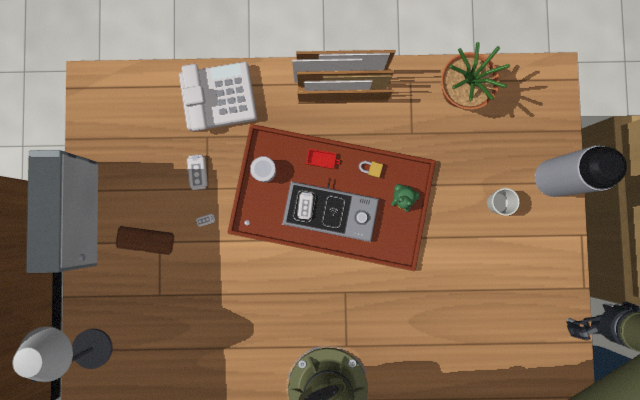

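```bash
python3 - <<'E'
from h import *
p=manip.get_image("top");save(p,"top2.png",(240,130,440,260),4)
E
```

```text
(no output)
```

View pics/top2.png

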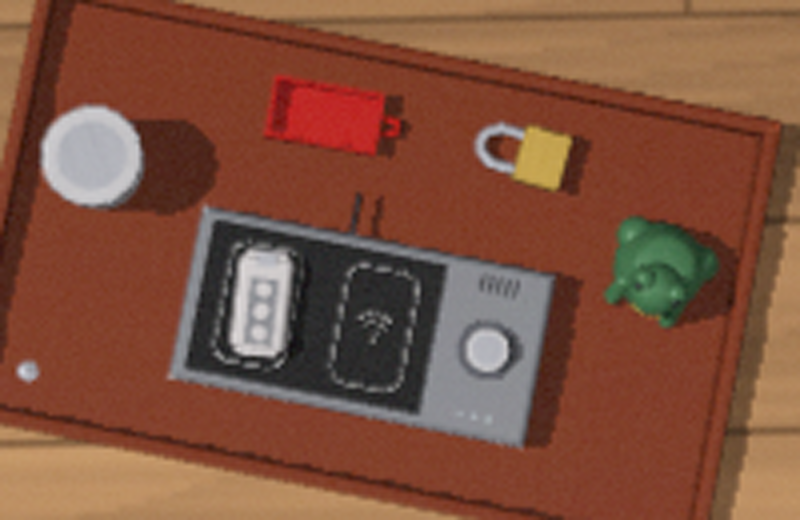

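View pics/scene1.png

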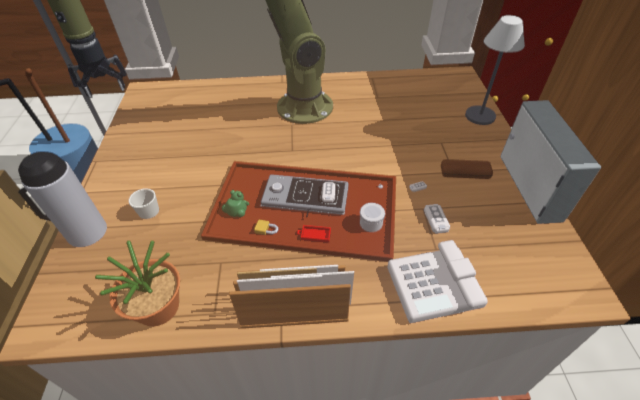

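The wanted key is the one lying in the charging bay at about (304,206) in the top view. The large one at (198,173) and the small one at (205,220) lie on the ledge, so they don't fit. The pairing bay is at about (333,211) and the button at (361,217). The frog is on the right of the dock and the coin box on the left. Next I measure the poses from the depth of both views.

```bash
cat >> h.py <<'E'
def cloud(p):
    h,w=p["depth"].shape;u,v=np.meshgrid(np.arange(w),np.arange(h));d=p["depth"]
    q=np.stack([u*d,v*d,d],-1)@np.linalg.inv(p["intrinsics"]).T
    W=p["world_from_camera"];return q@W[:3,:3].T+W[:3,3]
def rect(pts):
    c,(a,b),t=cv2.minAreaRect(pts.astype(np.float32)*1000)
    if a<b:a,b,t=b,a,t+90
    return np.round(c,1),round(a,1),round(b,1),round((t+90)%180-90,1)  # mm, long axis angle deg
def near(P,c,r): return np.hypot(P[...,0]-c[0],P[...,1]-c[1])<r
def biggest(m):
    n,l,s,_=cv2.connectedComponentsWithStats(m.astype(np.uint8));return l==1+np.argmax(s[1:,4])
E
python3 - <<'E'
from h import *
for v in("top","scene"):
    p=manip.get_image(v);P=cloud(p);z=P[...,2];I=p["img"].astype(int)
    N=near(P,(.485,-.03),.16)
    for f in [(.47,-.03),(.50,-.03),(.43,-.09)]:
        m=near(P,f,.012);print(v,"topz",f,np.median(z[m]))
    m=biggest(N&(z>.022)&(z<.075)&~((I[...,1]>1.2*I[...,0])));print("dock",rect(P[m][:,:2]))
    m=biggest(near(P,(.507,.055),.06)&(z>.040)&(z<.07));print("key",m.sum(),rect(P[m][:,:2]),np.median(z[m]),"mean",P[m].mean(0))
    m=biggest(near(P,(.471,-.103),.04)&(z>.0385));print("but",m.sum(),rect(P[m][:,:2]),np.percentile(z[m],[50,90]))
    w=I.min(-1)>120
    m=biggest(w&near(P,(.507,.055),.06));print("keycol",m.sum(),rect(P[m][:,:2]))
    # black mat
    m=biggest(cv2.morphologyEx((N&(I.max(-1)<75)&(z>.025)).astype(np.uint8),cv2.MORPH_OPEN,np.ones((2,2))));print("mat",m.sum(),rect(P[m][:,:2]))
E
```

```text
top topz (0.47, -0.03) 0.03201303412777068
top topz (0.5, -0.03) 0.0323787823819075
top topz (0.43, -0.09) 0.03277029618465244
dock (array([492.5, -19.6]), 254.3, 124.8, 77.7)
key 346 (array([508.6,  50.9]), 73.7, 37.9, -7.7) 0.04799835865354074 mean [0.50836891 0.05062075 0.04774964]
but 85 (array([ 473.8, -105.3]), 28.2, 27.6, 5.6) [0.04274732 0.04633698]
keycol 349 (array([510.6,  52.6]), 76.1, 38.4, -7.3)
mat 1601 (array([494.5,  11.9]), 165.9, 111.0, 77.7)
scene topz (0.47, -0.03) 0.03100973230781856
scene topz (0.5, -0.03) 0.03155135999600822
scene topz (0.43, -0.09) 0.031234243339965384
dock (array([495.8, -16.5]), 252.8, 128.5, 77.4)
key 231 (array([513.9,  52.4]), 78.2, 36.3, -5.0) 0.04682461818758332 mean [0.51736766 0.0530391  0.04653083]
but 57 (array([ 477.3, -102.9]), 27.8, 25.9, -86.1) [0.04195905 0.04417856]
keycol 241 (array([505.7,  54.5]), 91.4, 39.9, -5.2)
mat 49 (array([517.6,  26.7]), 65.6, 11.9, -0.8)
```

Emit:
step_arm(commands=[[0.3,0.0138,0.0329,0,-0.025],[0.3,0.0138,0.0329,0,-0.025],[0.3,0.0138,0.0329,0,-0.025],[0.3,0.0138,0.0329,0,-0.025],[0.3,0.0138,0.0329,0,-0.025],[0.3,0.0138,0.0329,0,-0.025],[0.3,0.0138,0.0329,0,-0.025],[0.3,0.0138,0.0329,0,-0.025],[0.3,0.0138,0.0329,0,-0.025],[0.3,0.0138,0.0329,0,-0.025]], force=20)

```text
time: 2.18
eef_pos: [0.3703, -0.2766, 0.2316]
eef_rot: [179.9, -0.0, 6.5]
contact_force: [0.9, -0.4, 0.3]
opening: 0.699
gripper_force: 0.0
```

Emit:
step_arm(commands=[[0.3,0.0138,0.0329,0,-0.025],[0.3,0.0138,0.0329,0,-0.025],[0.3,0.0138,0.0329,0,-0.025],[0.3,0.0138,0.0329,0,-0.025],[0.3,0.0138,0.0329,0,-0.025],[0.3,0.0138,0.0329,0,-0.025],[0.3,0.0138,0.0329,0,-0.025],[0.3,0.0138,0.0329,0,-0.025],[0.3,0.0138,0.0329,0,-0.025],[0.3,0.0138,0.0329,0,-0.025]])

```text
time: 3.02
eef_pos: [0.5084, 0.0523, 0.2318]
eef_rot: [180.0, -0.1, -7.8]
contact_force: [1.2, -0.7, 0.0]
opening: 0.699
gripper_force: 0.0
```

Emit:
step_arm(commands=[[0.3,0,0,0,0],[0.3,0,0,0,0]])

```text
time: 3.18
eef_pos: [0.508, 0.0533, 0.2314]
eef_rot: [-179.9, 0.0, -7.4]
contact_force: [-0.2, -0.5, 0.7]
opening: 0.701
gripper_force: 0.0
```

Emit:
step_arm(commands=[[0.3,0,-0.001,-0.03,0],[0.3,0,0,-0.03,0],[0.3,0,0,-0.03,0],[0.3,0,0,-0.03,0],[0.3,0,0,-0.02,0],[0.3,0,0,-0.02,0],[0.3,0,0,0,0],[0.3,0,0,0,0]])

```text
time: 3.85
eef_pos: [0.507, 0.0483, 0.0708]
eef_rot: [180.0, 0.1, -7.8]
contact_force: [0.1, 0.4, 0.8]
opening: 0.696
gripper_force: 0.0
```

```bash
python3 - <<'E'
from h import *
for i in range(4):
    p=manip.get_image("scene");s=manip.state();print(np.round(s["eef_pos"],4),np.round(s["eef_rot"],2))
save(p,"sc3.png",(230,130,390,250),5)
E
```

```text
[0.5082 0.0487 0.072 ] [ 1.7997e+02 -2.0000e-02 -7.8300e+00]
[0.5088 0.049  0.0727] [ 1.7998e+02 -1.1000e-01 -7.8100e+00]
[0.5091 0.0492 0.073 ] [ 1.7999e+02 -1.5000e-01 -7.7900e+00]
[0.5091 0.0494 0.073 ] [ 1.7999e+02 -1.6000e-01 -7.7800e+00]
```

View pics/sc3.png

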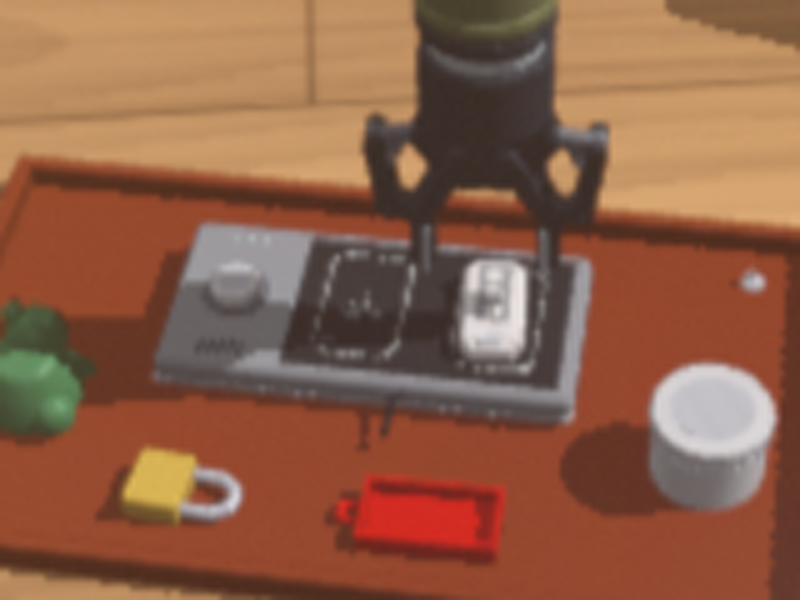

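The fingers straddle the key with room on both sides. I lower to about 4 mm above the dock and close gently.

Emit:
step_arm(commands=[[0.3,0,0.001,-0.01,0],[0.3,0,0,-0.01,0],[0.3,0,0,-0.01,0],[0.3,0,0,-0.006,0],[0.3,0,0,0,0],[0.3,0,0,0,0],[0.3,0,0,0,0],[0.3,0,0,0,0]])

```text
time: 4.72
eef_pos: [0.5083, 0.0509, 0.0357]
eef_rot: [-180.0, -0.0, -7.7]
contact_force: [-0.4, 0.5, 0.2]
opening: 0.696
gripper_force: 0.0
```

Emit:
step_arm(commands=[[0.4,0,0,0,0],[0.45,0,0,0,0],[0.5,0,0,0,0],[0.55,0,0,0,0],[0.6,0,0,0,0],[0.65,0,0,0,0],[0.65,0,0,0,0],[0.65,0,0,0,0]], force=20)

```text
time: 5.38
eef_pos: [0.5082, 0.0508, 0.0357]
eef_rot: [180.0, -0.0, -7.7]
contact_force: [0.1, 0.1, 3.7]
opening: 0.441
gripper_force: 21.2
```

The key is gripped, at an opening of 37.5 mm. Now I slide it slowly.

Emit:
step_arm(commands=[[0.65,-0.0009,-0.0039,0,-0.004],[0.65,-0.0009,-0.0039,0,-0.004],[0.65,-0.0009,-0.0039,0,-0.004],[0.65,-0.0009,-0.0039,0,-0.004],[0.65,-0.0009,-0.0039,0,-0.004],[0.65,-0.0009,-0.0039,0,-0.004],[0.65,-0.0009,-0.0039,0,-0.004],[0.65,-0.0009,-0.0039,0,-0.004],[0.65,-0.0009,-0.0039,0,-0.004],[0.65,-0.0009,-0.0039,0,-0.004]])

```text
time: 6.22
eef_pos: [0.4992, 0.0116, 0.0357]
eef_rot: [-180.0, -0.0, -10.1]
contact_force: [0.7, 2.2, 4.5]
opening: 0.434
gripper_force: 21.4
```

Emit:
step_arm(commands=[[0.65,-0.0009,-0.0039,0,-0.004],[0.65,-0.0009,-0.0039,0,-0.004],[0.65,-0.0009,-0.0039,0,-0.004],[0.65,-0.0009,-0.0039,0,-0.004],[0.65,-0.0009,-0.0039,0,-0.004],[0.65,-0.0009,-0.0039,0,-0.004],[0.65,-0.0009,-0.0039,0,-0.004],[0.65,-0.0009,-0.0039,0,-0.004],[0.65,-0.0009,-0.0039,0,-0.004],[0.65,-0.0009,-0.0039,0,-0.004]])

```text
time: 7.05
eef_pos: [0.4901, -0.0273, 0.0356]
eef_rot: [-180.0, -0.0, -12.4]
contact_force: [0.4, 3.0, 4.7]
opening: 0.434
gripper_force: 21.4
```

Emit:
step_arm(commands=[[0.65,0,0,0,0],[0.65,0,0,0,0],[0.65,0,0,0,0],[0.65,0,0,0,0],[0.65,0,0,0,0]])

```text
time: 7.47
eef_pos: [0.4899, -0.0282, 0.0356]
eef_rot: [180.0, -0.0, -12.4]
contact_force: [1.2, 0.5, 5.5]
opening: 0.435
gripper_force: 21.5
```

```bash
python3 - <<'E'
from h import *
p=manip.get_image("scene");s=manip.state();print(np.round(s["eef_pos"],4),np.round(s["eef_rot"],2),s["opening"])
save(p,"sc4.png",(230,130,390,250),5)
P=cloud(p);z=P[...,2];I=p["img"].astype(int)
m=biggest(near(P,(.491,-.028),.05)&(z>.040)&(z<.056)&(I.min(-1)>90));print(m.sum(),rect(P[m][:,:2]),np.percentile(z[m],[10,50,90]))
E
```

```text
[ 0.4899 -0.0282  0.0357] [ 1.7995e+02 -2.0000e-02 -1.2390e+01] 0.437237829056947
202 (array([495. , -27.5]), 75.2, 38.3, -16.3) [0.04420993 0.04697494 0.04939991]
```

View pics/sc4.png

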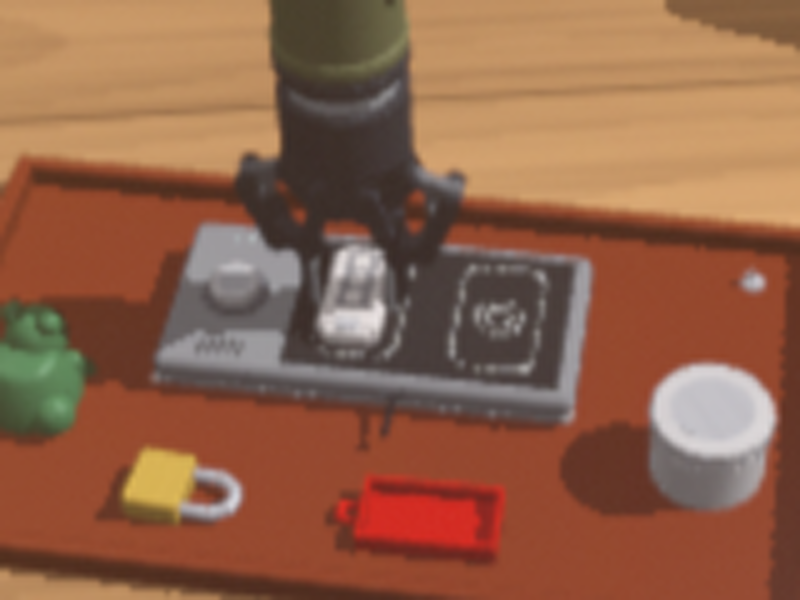

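The key is inside the pairing outline, though it may be slightly turned. I let go, rise, and check it from above.

Emit:
step_arm(commands=[[0.5,0,0,0,0],[0.4,0,0,0,0],[0.35,0,0,0,0],[0.3,0,0,0,0],[0.3,0,0,0.015,0],[0.3,0,0,0.03,0],[0.3,0,0,0.03,0],[0.3,0,0,0.03,0]])

```text
time: 8.18
eef_pos: [0.489, -0.0272, 0.141]
eef_rot: [180.0, 0.1, -12.3]
contact_force: [0.1, -0.2, -0.8]
opening: 0.701
gripper_force: 0.0
```

Emit:
step_arm(commands=[[0.3,-0.004,-0.035,0.01,0],[0.3,-0.004,-0.035,0,0],[0.3,-0.004,-0.035,0,0],[0.3,-0.004,-0.035,0,0],[0.3,0,-0.035,0,0],[0.3,0,-0.035,0,0],[0.3,0,0,0,0],[0.3,0,0,0,0]])

```text
time: 8.85
eef_pos: [0.4727, -0.2397, 0.1496]
eef_rot: [-180.0, 0.1, -12.6]
contact_force: [-0.5, 0.9, 0.5]
opening: 0.701
gripper_force: 0.0
```

```bash
python3 - <<'E'
from h import *
p=manip.get_image("top");save(p,"top5.png",(240,130,440,260),4)
P=cloud(p);z=P[...,2];I=p["img"].astype(int)
m=biggest(near(P,(.491,-.028),.052)&(z>.040)&(z<.056));r=rect(P[m][:,:2]);print(m.sum(),r,np.percentile(z[m],[10,50,90]),P[m].mean(0))
t=np.radians(-12.3);d=P[m].mean(0)[:2]*1000-[492.5,-19.6];d2=r[0]-[492.5,-19.6]
for q in(d,d2):print("dock xy",q@[np.cos(t),np.sin(t)],q@[-np.sin(t),np.cos(t)],"yaw",r[3]+12.3)
m=biggest(near(P,(.474,-.105),.03)&(z>.0385)&(z<.06));print("but",m.sum(),rect(P[m][:,:2]),P[m].mean(0))
s=manip.state();print(np.round(s["eef_pos"],4),s["eef_rot"])
E
```

```text
349 (array([490.1, -30.9]), 74.0, 37.8, -12.3) [0.04397438 0.04807843 0.05155737] [ 0.49003488 -0.03072566  0.04793759]
dock xy -0.03843219717168571 -11.39542762810672 yaw 0.0
dock xy 0.062333986262624125 -11.551887918178416 yaw 0.0
but 93 (array([ 473.3, -105.4]), 32.6, 28.5, -27.3) [ 0.47281082 -0.10468516  0.043324  ]
[ 0.4733 -0.2375  0.1498] [-1.79946728e+02  6.96211958e-02 -1.24305662e+01]
```

View pics/top5.png

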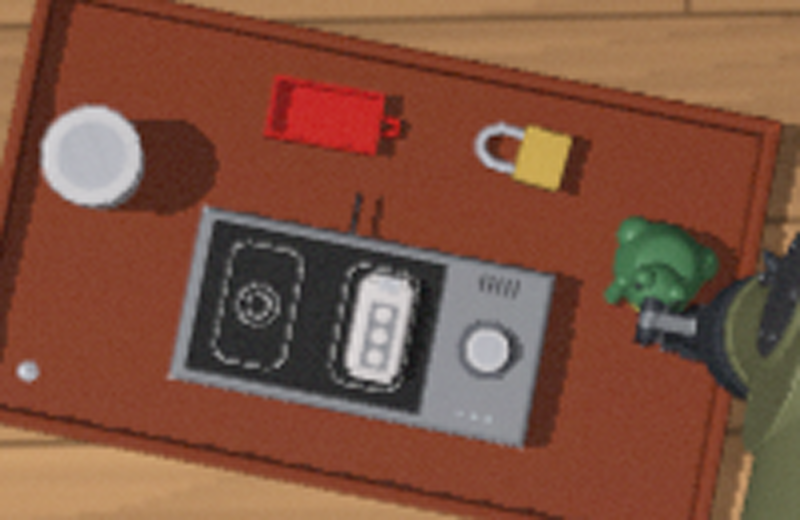

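The key lies at dock (0, -11.5) mm with no turn, inside its limits (y -16 to 0) and free. Now the button, with the fingers shut.

Emit:
step_arm(commands=[[1.0,0,0.0225,0,0],[1.0,0,0.03,0,0],[1.0,0,0.03,0,0],[1.0,0,0.03,-0.02,0],[1.0,0,0.02,-0.02,0],[1.0,0,0,-0.02,0],[1.0,0,0,-0.02,0],[1.0,0,0,0,0],[1.0,0,0,0,0],[1.0,0,0,0,0]])

```text
time: 9.73
eef_pos: [0.4745, -0.1042, 0.0713]
eef_rot: [-180.0, -0.1, -12.3]
contact_force: [0.4, 0.5, 0.5]
opening: 0.002
gripper_force: 0.0
```

Emit:
step_arm(commands=[[1.0,0,0,-0.01,0],[1.0,0,0,0,0],[1.0,0,0,0,0],[1.0,0,0,0,0],[1.0,0,0,0,0],[1.0,0,0,0,0],[1.0,0,0,0,0]])

```text
time: 10.32
eef_pos: [0.474, -0.1049, 0.0605]
eef_rot: [180.0, -0.0, -12.3]
contact_force: [0.5, 0.3, -0.1]
opening: -0.004
gripper_force: 0.0
```

Emit:
step_arm(commands=[[1.0,0,0,-0.005,0],[1.0,0,0,-0.005,0],[1.0,0,0,-0.004,0],[1.0,0,0,-0.002,0],[1.0,0,0,0,0],[1.0,0,0,0,0],[1.0,0,0,0,0]])

```text
time: 10.9
eef_pos: [0.4739, -0.1047, 0.0444]
eef_rot: [180.0, 0.0, -12.3]
contact_force: [-0.3, -1.0, -0.9]
opening: 0.003
gripper_force: 0.0
```

Emit:
step_arm(commands=[[1.0,0,0,-0.001,0],[1.0,0,0,-0.001,0],[1.0,0,0,-0.001,0],[1.0,0,0,0,0],[1.0,0,0,0,0]])

```text
time: 11.32
eef_pos: [0.4741, -0.1048, 0.0417]
eef_rot: [180.0, -0.0, -12.3]
contact_force: [-0.9, 0.8, 4.5]
opening: -0.002
gripper_force: 2.4
```

Emit:
step_arm(commands=[[1.0,0,0,-0.001,0],[1.0,0,0,-0.001,0],[1.0,0,0,-0.001,0],[1.0,0,0,0,0],[1.0,0,0,0,0],[1.0,0,0,0,0]])

```text
time: 11.82
eef_pos: [0.4742, -0.1048, 0.0389]
eef_rot: [180.0, -0.0, -12.3]
contact_force: [-1.7, 0.3, 6.2]
opening: 0.001
gripper_force: 3.3
```

Emit:
step_arm(commands=[[1.0,0,0,-0.0005,0],[1.0,0,0,-0.0005,0],[1.0,0,0,0,0],[1.0,0,0,0,0],[1.0,0,0,0,0]])

```text
time: 12.23
eef_pos: [0.4742, -0.1048, 0.0379]
eef_rot: [180.0, -0.0, -12.3]
contact_force: [-2.0, 0.3, 6.8]
opening: 0.0
gripper_force: 3.6
```

Emit:
step_arm(commands=[[1.0,0,0,-0.0005,0],[1.0,0,0,0,0],[1.0,0,0,0,0],[1.0,0,0,0,0]])

```text
time: 12.57
eef_pos: [0.4742, -0.1048, 0.0375]
eef_rot: [180.0, -0.0, -12.3]
contact_force: [-2.0, 1.1, 6.3]
opening: -0.001
gripper_force: 3.8
```

Emit:
step_arm(commands=[[1.0,0,0,-0.0003,0],[1.0,0,0,0,0],[1.0,0,0,0,0],[1.0,0,0,0,0]])

```text
time: 12.9
eef_pos: [0.4742, -0.1048, 0.0372]
eef_rot: [180.0, -0.0, -12.3]
contact_force: [-1.7, -0.0, 6.8]
opening: 0.006
gripper_force: 3.8
```

Emit:
step_arm(commands=[[1.0,0,0,-0.0003,0],[1.0,0,0,0,0],[1.0,0,0,0,0],[1.0,0,0,0,0]])

```text
time: 13.23
eef_pos: [0.4742, -0.1048, 0.0371]
eef_rot: [180.0, -0.0, -12.3]
contact_force: [-3.0, 0.2, 9.7]
opening: 0.0
gripper_force: 4.6
```

Emit:
step_arm(commands=[[1.0,0,0,-0.0003,0],[1.0,0,0,0,0],[1.0,0,0,0,0],[1.0,0,0,0,0]])

```text
time: 13.57
eef_pos: [0.4742, -0.1048, 0.037]
eef_rot: [180.0, -0.0, -12.3]
contact_force: [-4.2, 0.4, 11.5]
opening: -0.001
gripper_force: 5.9
```

The button is at its stop with about 12 N. I hold it there and check the key again.

Emit:
step_arm(commands=[[1.0,0,0,0,0],[1.0,0,0,0,0],[1.0,0,0,0,0],[1.0,0,0,0,0],[1.0,0,0,0,0],[1.0,0,0,0,0],[1.0,0,0,0,0],[1.0,0,0,0,0],[1.0,0,0,0,0],[1.0,0,0,0,0]])

```text
time: 14.4
eef_pos: [0.4742, -0.1048, 0.037]
eef_rot: [180.0, -0.0, -12.3]
contact_force: [-3.8, 0.2, 12.3]
opening: -0.002
gripper_force: 5.9
```

Emit:
step_arm(commands=[[1.0,0,0,0,0],[1.0,0,0,0,0],[1.0,0,0,0,0],[1.0,0,0,0,0],[1.0,0,0,0,0],[1.0,0,0,0,0],[1.0,0,0,0,0],[1.0,0,0,0,0],[1.0,0,0,0,0],[1.0,0,0,0,0]])

```text
time: 15.23
eef_pos: [0.4742, -0.1048, 0.037]
eef_rot: [180.0, -0.0, -12.3]
contact_force: [-4.3, 0.7, 12.1]
opening: -0.005
gripper_force: 5.9
```

Emit:
step_arm(commands=[[1.0,0,0,0,0],[1.0,0,0,0,0],[1.0,0,0,0,0],[1.0,0,0,0,0],[1.0,0,0,0,0],[1.0,0,0,0,0],[1.0,0,0,0,0],[1.0,0,0,0,0],[1.0,0,0,0,0],[1.0,0,0,0,0]])

```text
time: 16.07
eef_pos: [0.4742, -0.1048, 0.0371]
eef_rot: [180.0, -0.0, -12.3]
contact_force: [-3.1, 2.2, 11.6]
opening: -0.0
gripper_force: 5.9
```

Emit:
step_arm(commands=[[1.0,0,0,0,0],[1.0,0,0,0,0],[1.0,0,0,0,0],[1.0,0,0,0,0],[1.0,0,0,0,0],[1.0,0,0,0,0],[1.0,0,0,0,0],[1.0,0,0,0,0],[1.0,0,0,0,0],[1.0,0,0,0,0]])

```text
time: 16.9
eef_pos: [0.4742, -0.1048, 0.0371]
eef_rot: [180.0, -0.0, -12.3]
contact_force: [-3.4, 0.6, 12.2]
opening: -0.001
gripper_force: 5.9
```

Emit:
step_arm(commands=[[1.0,0,0,0,0],[1.0,0,0,0,0],[1.0,0,0,0,0],[1.0,0,0,0,0],[1.0,0,0,0,0],[1.0,0,0,0,0],[1.0,0,0,0,0],[1.0,0,0,0,0],[1.0,0,0,0,0],[1.0,0,0,0,0]])

```text
time: 17.73
eef_pos: [0.4742, -0.1048, 0.0371]
eef_rot: [180.0, -0.0, -12.3]
contact_force: [-3.5, 0.9, 11.9]
opening: -0.0
gripper_force: 5.9
```

Emit:
step_arm(commands=[[1.0,0,0,0,0],[1.0,0,0,0,0],[1.0,0,0,0,0],[1.0,0,0,0,0],[1.0,0,0,0,0],[1.0,0,0,0,0],[1.0,0,0,0,0],[1.0,0,0,0,0],[1.0,0,0,0,0],[1.0,0,0,0,0]])

```text
time: 18.57
eef_pos: [0.4742, -0.1048, 0.0371]
eef_rot: [180.0, -0.0, -12.3]
contact_force: [-3.8, 0.9, 11.7]
opening: 0.001
gripper_force: 5.9
```

```bash
python3 - <<'E'
from h import *
p=manip.get_image("scene");save(p,"sc6.png",(230,130,390,250),5)
s=manip.state();print(s["time"],np.round(s["eef_pos"],4),s["contact_force"])
E
```

```text
18.6167 [ 0.4742 -0.1048  0.0371] [-3.68178688  0.9247517  10.88081002]
```

View pics/sc6.png

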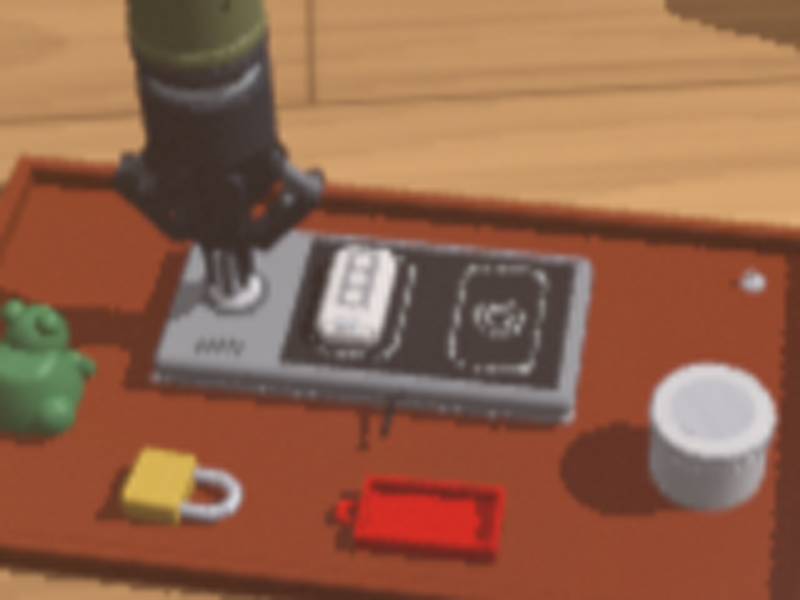

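The button is held down at about 12 N, and has been for more than 5 s. The key lies flat and free in its outline and the bystanders haven't moved. Handing in.

```bash
python3 -c "
from station import manip
print(manip.close_job())"
```

```text
the job is handed in; nothing more can be done
None
```

I handed the job in with the key let go in the pairing bay, straight and about 3.5 mm off centre by camera (8 mm allowed), and the button still held at its stop at about 12 N after more than 5 s; the hand-in returned no verdict.

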